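# Set the analyser's gas flow to the red mark and purge it

## Robot

A 6-joint arm with a two-finger parallel gripper is mounted at the origin on the work surface. World frame = base frame: x ahead of the robot, y to its left, z up, the work surface at z = 0. Lengths are in m, angles in rad, forces in N, time in s.
With the tool pointing down it reaches from about 0.325 to 0.85 m from the base axis. Payload 15.5 kg.
Tool frame: the origin (TCP) lies midway between the tips of the shut fingers; the grasp point (between the pads) lies 19 mm behind it; z points along the fingers, y is the direction in which the jaws open and shut (so a half turn about z gives the same grasp; the last joint's range is limited). The gripper opens to 91 mm and grips with 3 to 60 N. Pads are 32 mm wide; open, the fingers measure 118 mm over their backs; the gripper's body (76 mm by 178 mm) begins 60 mm behind the grasp point.
Start: joints at [-1.347, 0.494, 1.345, -0, 1.302, -0.096], TCP at [0.196, -0.593, 0.214] pointing down, gripper open.
Joint ranges: [-2.91, 2.91], [-0.82, 2.16], [0.22, 2.67], [-1.22, 4.37], [0.12, 2.79], [-3.08, 3.08]. Speed limits (rad/s): [1.89, 1.89, 2.57, 3.01, 3.01, 3.01].

## Interface

Orientations are given as a unit quaternion [x, y, z, w].
In Python, from workcell import state, read_camera, calibration, close_job gives the robot as it stands. The module is installed in compiled form; this text tells all that it offers.
- The arm moves only by the tool arm_command, never from a script. Its arguments are lists of equal length, an entry for each row: "slide": the shift along the world's x, y, z each as a share of 0.025 m, from -1 to 1, a list of three; "angular": the turn, a rotation vector about the world's x, y, z each as a share of pi rad, from -1 to 1, a list of three; "grip": the opening, from 0 (shut) to 1 (fully open). A call has 1 to 12 rows; each row shifts and turns the pose as measured when the row begins; what a row does not reach is not made up. A row lasts 1/10 s, in which the tool goes at most 50 mm and 8.59 degrees, less where a joint would pass 70% of its speed; a pose out of reach is approached as far as the arm can. A call with a number of a shift or a turn outside -1 to 1 is refused whole. A call with a gripper value outside its range is refused whole. The fingers move at their own pace and stop on an object; "force" is the grip in N (left out, the last holds). Time passes only in rows, so rows that do not move let the fingers close. It gives the time, the measured TCP pose, the force and the opening at its end, in the units of the state.
- state(): the state, without advancing time (a new reading comes with each control period).
- read_camera(name): name is "scene" or "top"; returns the picture (420x560x3 uint8, red, green, blue); there is no depth.
- calibration(name): a dict with "fx", "fy", "cx", "cy" (pixels), "k1" (the pictures are not rectified: a ray, as slopes to the right and down, at radius r is drawn at 1 + k1 r^2 times it, then the intrinsics apply), "camera_from_world" (4x4, takes a point from world to camera coordinates). Camera axes: x right, y down, z forward; pixel columns grow to the right and rows downward; lengths in m; the calibration is good to about 2 mm. A picture is of the moment at which its call begins. calibration takes no time and is no camera call.
- close_job(): hands the job in, once; it reports no verdict.
The state is a dict: "clock": time; "joints": joint angles; "joint_vel": joint speeds; "joint_efforts": joint torques, N m; "eef_pos": TCP position; "tool_rot": TCP orientation; "contact_force": force on the tool from outside, world axes, zero at the start; "wrist_torque": the same for the moment, N m; "grip_width": finger opening in m.
Only numpy, scipy, OpenCV 4.12 (cv2) and the standard library are available. Lean on these libraries where they do the work, as an engineer would, in place of code of your own. Each camera call takes 0.05 s, during which the arm holds its last target. There are 200 camera calls.

## Task

Turn the black three-armed flow knob on the gas module until the white pointer under its pointer arm lines up with the red set mark at the edge of the dial, and leave it there. Then press the green purge plunger right down to its stop, hold it there for a good second and let it spring back up. Do not purge while the flow is off the mark, and leave the paper roll, tube stand and jar standing where they are.

Things in the scene. Friction and masses are not known exactly. Their poses are not given: they have to be found in the camera images.
- module: Slate-grey gas module, fixed, 300 (x, front to back) x 440 (y) x 110 mm high; origin: centre of its underside. On its flat top: a dark grey dial disc (160 mm across, 3 mm thick, white ticks) at x 0, y +100 mm; the purge plunger at x 0, y -60 mm; two lying glass tubes (up to 35 mm above the top) along the rear at x +118 mm; a paper roll near the -y end. The plunger's head is the tallest part.
- flow_knob (a joint): Angle of the flow knob, rad. 0: pointer arm along the module's +x; positive: anticlockwise from above. Stops at -1.6 and +1.6. It starts at -1.5 to -0.95 and has to be turned anticlockwise, by 0.5 to 2.5 rad. Friction 0.15 N m (about 3 N pushed at 50 mm from the axis); it stays where it is left and does not coast.
- knob_axis (a point): Centre of the knob's top, on its upright axis, 42 mm above the dial (155 mm above the bench). Black hub, radius 22 mm, with three equal arms 120 degrees apart, 18 mm wide, round ends 60 mm from the axis, 18 to 38 mm above the dial. Only the pointer arm has a white line on top and a white pointer beneath; x axis along it. Closed fingers fit between two arms and can push an arm's side.
- pointer_tip (a point): Outer end of the white pointer plate under the pointer arm, 66 mm from the knob's axis, 4 mm above the dial; turns with the knob.
- set_mark (a point): Red set mark on the dial, 10 mm wide along the rim, 69 to 81 mm from the knob's axis, 2 mm above the dial. This point is on its middle line, 70 mm from the axis. It cannot be moved; its angle, counted like the knob's, is -0.45 to +1.0 rad, different each run. x axis: outward from the knob's axis; y: along the rim, anticlockwise.
- purge_plunger (a joint): Travel of the purge plunger, m: 0 up, 0.012 down at its stop. Spring return: 3 N to start it, 9 N at the stop.
- plunger_top (a point): Centre of the top face of the green mushroom head (46 mm across, flat part 34 mm across), 168 mm above the bench when up, 156 mm when fully down; moves with the head.
- paper_roll: Bystander: white paper roll, 50 mm across, 57 mm high, standing loose on top of the module near its -y end. Origin: centre of its underside.
- tube_stand: Bystander: white stand with two upright stoppered tubes (blue and pink filling), base 70 x 120 mm, 170 mm high, loose on the bench to one side of the module. Origin: centre of its underside.
- jar: Bystander: clear jar of pink granules with a white lid, 74 mm across, 112 mm high, loose on the bench to the other side of the module. Origin: centre of its underside.

How it is judged:
By the outcome, as a careful person would: the job done as asked, in the order asked, and still so for the second after the job is handed in, with the robot touching nothing.
It also fails if it takes over 51 s, if anything falls off the work surface, if the arm or the gripper's body presses on something with over 40 N, if the wrist force passes 120 N, or if a joint passes its speed limit or range.

## Working session

There is one attempt and no reset: what is moved stays moved. The work goes in short steps, Python scripts to look and compute and a tool call to move; the robot and the scene stay as the last step left them, time stands still between calls to the robot, and variables do not carry over. Pictures are saved under pics/ and viewed, about 8 in all and at most 12, crops included, and the job is handed in when it is done.

Besides the shell and the picture viewer there is one more tool, called after "Request:" as name(argument=value, ...), one argument or row to a line, values as JSON. arm_command: Moves the arm, as the interface text tells. Its arguments: {"type":"object","properties":{"slide":{"type":"array","items":{"type":"array","items":{"type":"number"}}},"angular":{"type":"array","items":{"type":"array","items":{"type":"number"}}},"grip":{"type":"array","items":{"type":"number"}},"force":{"type":"number"}},"required":["slide","angular","grip"]}

```bash
mkdir -p pics; cat > h.py <<'E'
import numpy as np, cv2
from workcell import *
def K(n):
    c=calibration(n); return c,np.array(c["camera_from_world"])
def ray(n,u,v):
    c,T=K(n); d=np.array([(u-c["cx"])/c["fx"],(v-c["cy"])/c["fy"]]); s=d.copy()
    for _ in range(20): s=d/(1+c["k1"]*(s@s))
    R=T[:3,:3]; return -R.T@T[:3,3], R.T@np.array([s[0],s[1],1])
def at(n,u,v,z):
    o,d=ray(n,u,v); return o+d*(z-o[2])/d[2]
def proj(n,p):
    c,T=K(n); q=T[:3,:3]@np.array(p)+T[:3,3]; s=q[:2]/q[2]; s=s*(1+c["k1"]*(s@s))
    return np.array([c["fx"]*s[0]+c["cx"],c["fy"]*s[1]+c["cy"]])
def snap(n,name,box=None,k=1):
    im=read_camera(n)
    if box: x0,y0,x1,y1=box; im=im[y0:y1,x0:x1]
    if k!=1: im=cv2.resize(im,None,fx=k,fy=k,interpolation=cv2.INTER_CUBIC)
    cv2.imwrite(f"pics/{name}.png",im[:,:,::-1])
E
python3 - <<'E'
from h import *
snap("top","t0");snap("scene","s0")
for n in("top","scene"):
    c,T=K(n);print(c["fx"],c["k1"],-T[:3,:3].T@T[:3,3])
print(state())
E
```

```text
521.2476825172909 -0.12974118050804354 [ 0.39753879 -0.01732899  1.81742059]
380.3243794310858 -0.08449590695853686 [ 1.31725491 -0.14405493  0.99392705]
{'clock': 0.1, 'joints': array([-1.34651068e+00,  4.94119125e-01,  1.34605302e+00,  4.59950991e-05,
        1.30248345e+00, -9.55043323e-02]), 'joint_vel': array([ 0.00071263, -0.00112991, -0.00112276,  0.00043579, -0.00160935,
        0.00019576]), 'joint_efforts': array([ 2.90199278e-03, -8.80239058e+01, -3.82544982e+01,  7.09235994e-02,
        4.82653035e-02, -1.32516138e-05]), 'eef_pos': array([ 0.19642188, -0.59298833,  0.21340455]), 'tool_rot': array([ 9.87244841e-01,  1.59208483e-01, -1.20726054e-05, -5.31795897e-04]), 'contact_force': array([0.1194126 , 0.43966829, 0.31856538]), 'wrist_torque': array([ 0.0070015, -0.0002427, -0.0132492]), 'grip_width': 0.09114666261777948}
```

View pics/t0.png

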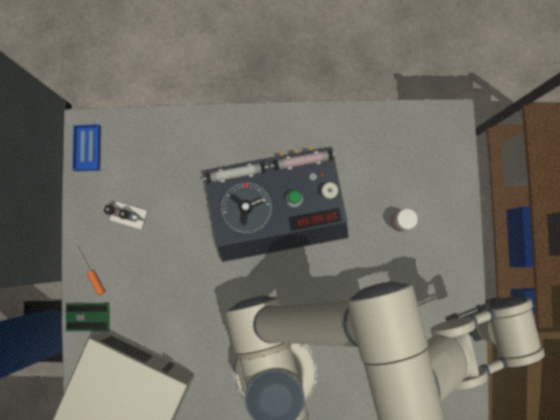

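View pics/s0.png

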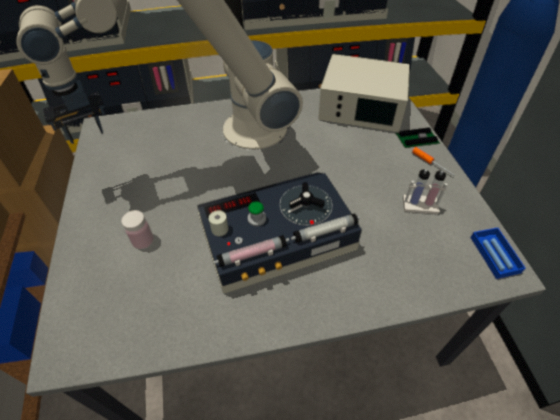

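Top: knob hub at about (246,207), red mark near (246,184), plunger at (294,198), roll at (330,190). Scene: knob at (306,197), plunger at (257,210). Next, enlarged crops.

```bash
python3 - <<'E'
from h import *
snap("top","t1",(200,145,350,260),5);snap("scene","s1",(190,165,370,290),4)
E
```

```text
(no output)
```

View pics/t1.png

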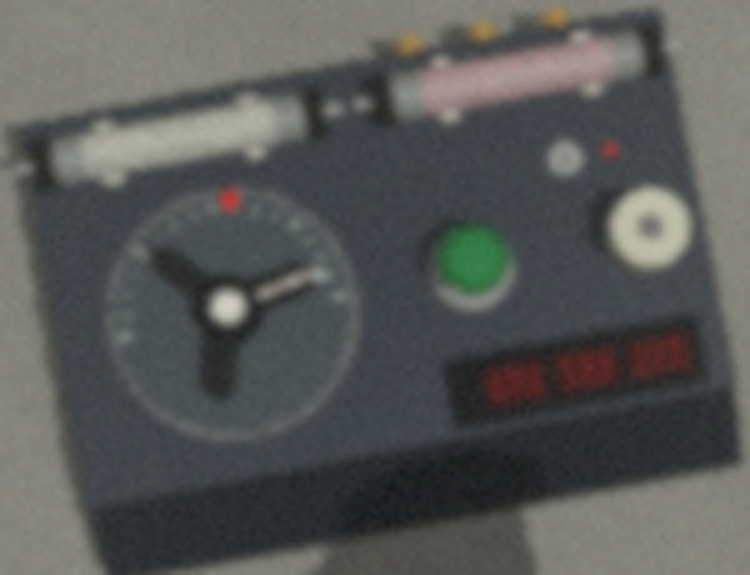

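View pics/s1.png

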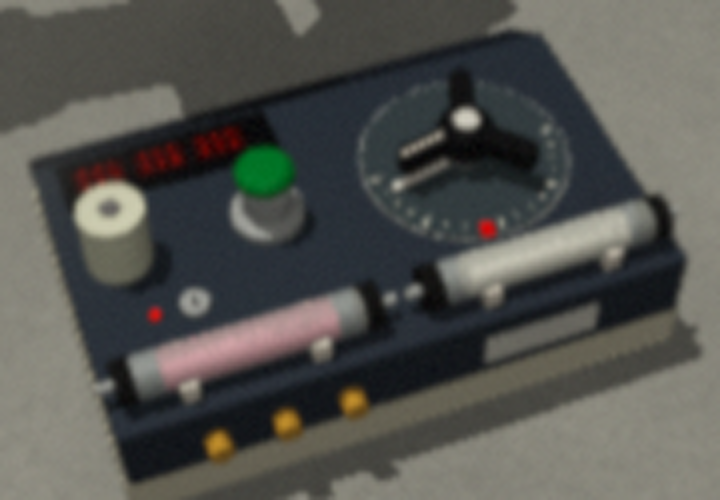

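Top crop: cap (228,308), red mark (230,200), pointer arm end ~(322,273), plunger (476,258). Scene crop: cap (465,120), mark (487,229), white pointer tip (398,186), plunger (265,165).

```bash
python3 - <<'E'
from h import *
t=lambda x,y,z:at("top",(x+.5)/5-.5+200,(y+.5)/5-.5+145,z)[:2]
s=lambda x,y,z:at("scene",(x+.5)/4-.5+190,(y+.5)/4-.5+165,z)[:2]
for f,pts in((t,dict(cap=(228,308,.155),mark=(230,200,.115),plu=(476,258,.168),roll=(650,227,.167),dial=(232,314,.113),rl=(15,130,.11),rr=(660,12,.11))),
 (s,dict(cap=(465,120,.155),mark=(487,229,.115),plu=(265,165,.168),tip=(398,186,.117),roll=(109,207,.167)))):
    P={k:f(*v) for k,v in pts.items()}
    for k,v in P.items(): print(k,v.round(4))
    a=lambda k:np.arctan2(*(P[k]-P['cap'])[::-1])
    d=P['cap']-P['plu'];print("yaw",np.arctan2(d[1],d[0])-np.pi/2,np.hypot(*d),"mark",a('mark'),np.hypot(*(P['mark']-P['cap'])),'tip' in P and (a('tip'),np.hypot(*(P['tip']-P['cap']))))
print(t(322,273,.151)-t(228,308,.155))
E
```

```text
cap [0.5585 0.0807]
mark [0.6339 0.0802]
plu [ 0.5851 -0.0787]
roll [ 0.6022 -0.1906]
dial [0.5586 0.0806]
rl [0.6855 0.2226]
rr [ 0.7536 -0.2087]
yaw 0.16484528387866315 0.16157385681519176 mark -0.005788523811509144 0.07533542796701223 False
cap [0.562  0.0777]
mark [0.637  0.0779]
plu [ 0.5876 -0.0781]
tip [0.5841 0.0216]
roll [ 0.6034 -0.1928]
yaw 0.16258829805903408 0.15788121205033478 mark 0.002524341748547907 0.07497074952803545 (np.float64(-1.19616362637556), np.float64(0.06028657619203981))
[ 0.02137969 -0.0607079 ]
```

Pointer is at about -1.22 rad in world, mark at about 0.0 and knob axis at (0.560, 0.079). I'll move over with the fingers closed and drop in beside the pointer arm's clockwise side.

Request:
arm_command(
  slide=[
    [0.55,1,0],
    [0.55,1,0],
    [0.55,1,0],
    [0.55,1,0],
    [0.55,1,0],
    [0.55,1,0],
    [0.55,1,0],
    [0.55,1,0],
    [0.55,1,0],
    [0.55,1,0],
    [0.55,1,0],
    [0.55,1,0],
  ],
  angular=[
    [0,0,0],
    [0,0,0],
    [0,0,0],
    [0,0,0],
    [0,0,0],
    [0,0,0],
    [0,0,0],
    [0,0,0],
    [0,0,0],
    [0,0,0],
    [0,0,0],
    [0,0,0],
  ],
  grip=[0,0,0,0,0,0,0,0,0,0,0,0],
  force=20,
)

```text
clock: 1.4
eef_pos: [0.3639, -0.2834, 0.212]
tool_rot: [0.988, 0.157, -0.0, -0.001]
contact_force: [-0.2, 0.5, 0.3]
grip_width: 0.0003
```

Request:
arm_command(
  slide=[
    [0.58,1,0],
    [0.58,1,0],
    [0.58,1,0],
    [0.58,1,0],
    [0.58,1,0],
    [0.58,1,0],
    [0.58,1,0],
    [0.58,1,0],
    [0.58,1,0],
    [0.58,1,0],
    [0.58,1,0],
    [0.58,1,0],
  ],
  angular=[
    [0,0,0],
    [0,0,0],
    [0,0,0],
    [0,0,0],
    [0,0,0],
    [0,0,0],
    [0,0,0],
    [0,0,0],
    [0,0,0],
    [0,0,0],
    [0,0,0],
    [0,0,0],
  ],
  grip=[0,0,0,0,0,0,0,0,0,0,0,0],
)

```text
clock: 2.6
eef_pos: [0.543, 0.0308, 0.2121]
tool_rot: [0.988, 0.157, -0.0, -0.001]
contact_force: [0.1, -0.1, 0.1]
grip_width: 0.0006
```

Request:
arm_command(
  slide=[
    [0,0,-0.6],
    [0,0,-0.6],
    [0,0,0],
  ],
  angular=[
    [0,0,0],
    [0,0,0],
    [0,0,0],
  ],
  grip=[0,0,0],
)

```text
clock: 2.9
eef_pos: [0.5449, 0.0347, 0.1812]
tool_rot: [0.987, 0.159, 0.0, -0.001]
contact_force: [0.2, -0.7, -0.4]
grip_width: 0.0004
```

Request:
arm_command(
  slide=[
    [-0.3,-0.45,0],
    [0,0,-0.6],
    [0,0,-0.6],
    [0,0,-0.6],
    [0,0,-0.35],
    [0,0,0],
  ],
  angular=[
    [0,0,0],
    [0,0,0],
    [0,0,0],
    [0,0,0],
    [0,0,0],
    [0,0,0],
  ],
  grip=[0,0,0,0,0,0],
)

```text
clock: 3.5
eef_pos: [0.5361, 0.0187, 0.1298]
tool_rot: [0.987, 0.158, 0.002, 0.0]
contact_force: [-1.2, -0.3, 0.7]
grip_width: 0.0004
```

```bash
python3 - <<'E'
from h import *
snap("scene","s2",(230,145,350,235),6)
print(state()["eef_pos"],state()["contact_force"])
E
```

```text
[0.5364603  0.01871728 0.13032599] [-0.05511884  0.13946861  0.79057808]
```

View pics/s2.png

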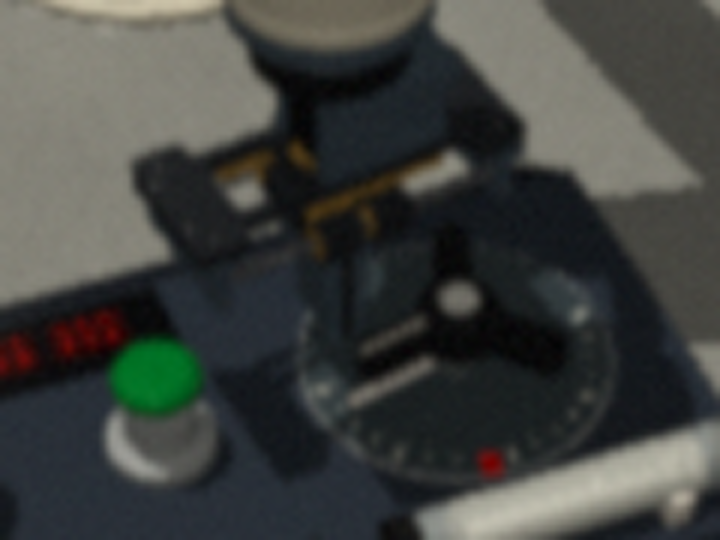

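The closed fingers are beside the pointer arm on its clockwise side, and the white pointer tip is at (350,400) in the crop. I'll go a little lower, make contact, then push round the arc while turning the tool with it.

Request:
arm_command(
  slide=[
    [0,0,-0.22],
    [0.3,0.1,0],
    [0.25,0.09,0],
    [0.215,-0.02,0],
    [0.216,0,0],
    [0.215,0.02,0],
    [0.21,0.045,0],
    [0.206,0.065,0],
    [0.2,0.086,0],
    [0.19,0.105,0],
    [0,0,0],
  ],
  angular=[
    [0,0,0],
    [0,0,0],
    [0,0,0],
    [0,0,0.032],
    [0,0,0.032],
    [0,0,0.032],
    [0,0,0.032],
    [0,0,0.032],
    [0,0,0.032],
    [0,0,0.032],
    [0,0,0],
  ],
  grip=[0,0,0,0,0,0,0,0,0,0,0],
)

```text
clock: 4.65
eef_pos: [0.5908, 0.0306, 0.1266]
tool_rot: [0.865, 0.502, 0.0, 0.001]
contact_force: [-0.6, 0.1, -0.5]
grip_width: 0.0007
```

```bash
python3 - <<'E'
from h import *
from scipy.spatial.transform import Rotation as R
snap("scene","s3",(260,155,350,230),8)
s=state();print(s["eef_pos"],s["contact_force"],R.from_quat(s["tool_rot"]).as_matrix()[:,0])
E
```

```text
[0.59078116 0.03056022 0.1266721 ] [-0.56438571 -0.15608468  0.12398362] [5.00159981e-01 8.65932982e-01 2.52839080e-04]
```

View pics/s3.png

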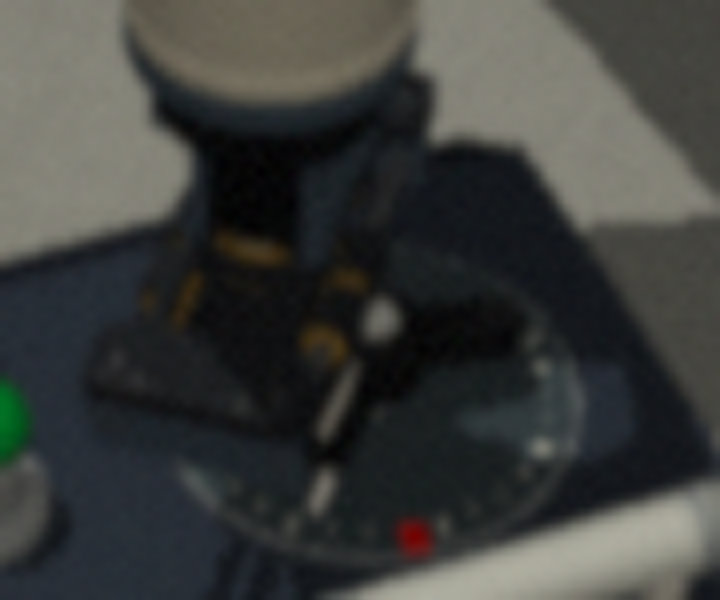

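Pointer tip at about (317,514), mark at (416,537) and cap at (380,317) in the crop.

```bash
python3 - <<'E'
from h import *
f=lambda x,y,z:at("scene",(x+.5)/8-.5+260,(y+.5)/8-.5+155,z)[:2]
c=f(380,317,.155);m=f(416,537,.115);t=f(317,514,.117)
print(c,m,t,[ (np.arctan2(*(q-c)[::-1]),np.hypot(*(q-c))) for q in(m,t)])
e=np.array([.5908,.0306])-c;print(e,np.arctan2(*e[::-1]),np.hypot(*e))
E
```

```text
[0.56099162 0.08165108] [0.63640927 0.07861904] [0.61973245 0.04465661] [(np.float64(-0.040181729397575756), np.float64(0.07547857156912097)), (np.float64(-0.5620374277534103), np.float64(0.06941956875346367))]
[ 0.02980838 -0.05105108] -1.0423042347756675 0.059116428923562836
```

Request:
arm_command(
  slide=[
    [0.185,0.13,0],
    [0.173,0.149,0],
    [0.157,0.165,0],
    [0.14,0.18,0],
    [0,0,0],
    [0,0,0],
  ],
  angular=[
    [0,0,0.032],
    [0,0,0.032],
    [0,0,0.032],
    [0,0,0.032],
    [0,0,0],
    [0,0,0],
  ],
  grip=[0,0,0,0,0,0],
)

```text
clock: 5.3
eef_pos: [0.6076, 0.0454, 0.127]
tool_rot: [0.751, 0.66, -0.0, 0.001]
contact_force: [0.2, -0.2, 0.0]
grip_width: 0.0005
```

```bash
python3 - <<'E'
from h import *
snap("scene","s4",(280,170,340,230),10)
s=state();print(s["eef_pos"],s["contact_force"])
e=s["eef_pos"][:2]-[.5605,.079];print(np.arctan2(*e[::-1]),np.hypot(*e))
E
```

```text
[0.60761415 0.04541794 0.12700003] [ 0.00359471  0.2315547  -0.83706101]
-0.6192521762305463 0.05785756448176569
```

View pics/s4.png

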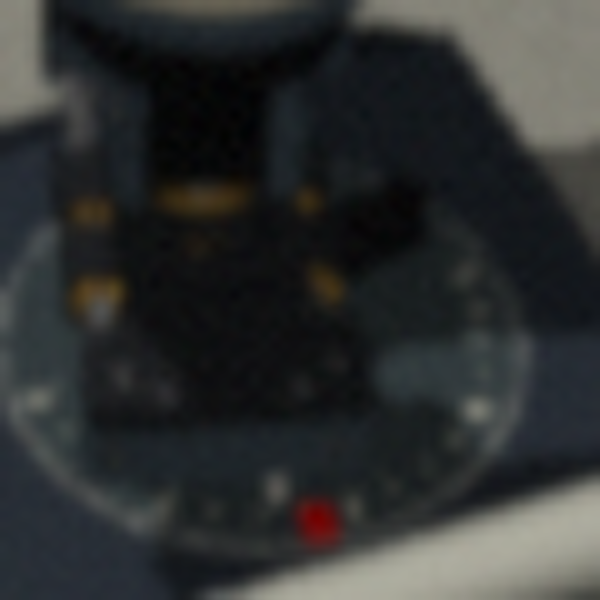

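Tip is at about (273,496), mark at (319,522). The mark is still slightly ahead.

```bash
python3 - <<'E'
from h import *
f=lambda x,y,z:at("scene",(x+.5)/10-.5+280,(y+.5)/10-.5+170,z)[:2]
c=np.array([.5612,.0788]);m=f(319,522,.115);t=f(273,496,.117)
print(m,t,[ (np.arctan2(*(q-c)[::-1]),np.hypot(*(q-c))) for q in(m,t)])
# expected tip pixel when aligned
d=(m-c)/np.hypot(*(m-c));p=np.r_[c+.066*d,.117];q=proj("scene",p);print(((q-[280,170])+.5)*10-.5)
E
```

```text
[0.63657313 0.07823209] [0.62564968 0.06674932] [(np.float64(-0.00753445511369624), np.float64(0.07537527322316846)), (np.float64(-0.18484379875416226), np.float64(0.06556661285338342))]
[311.82715975 493.84442006]
```

Request:
arm_command(
  slide=[
    [0.105,0.158,0],
    [0.095,0.165,0],
    [0,0,0],
    [0,0,0],
  ],
  angular=[
    [0,0,0.026],
    [0,0,0.026],
    [0,0,0],
    [0,0,0],
  ],
  grip=[0,0,0,0],
)

```text
clock: 5.75
eef_pos: [0.6123, 0.0525, 0.1273]
tool_rot: [0.698, 0.716, -0.0, 0.002]
contact_force: [-0.1, -0.3, 0.9]
grip_width: 0.0006
```

Request:
arm_command(
  slide=[
    [0,-0.5,0],
    [0,-0.5,0],
    [0,0,0.8],
    [0,0,0.8],
    [0,0,0.8],
    [0,-0.8,0],
    [0,-0.8,0],
    [0,-0.8,0],
    [0,-0.8,0],
    [0,0,0],
  ],
  angular=[
    [0,0,0],
    [0,0,0],
    [0,0,0],
    [0,0,0],
    [0,0,0],
    [0,0,0],
    [0,0,0],
    [0,0,0],
    [0,0,0],
    [0,0,0],
  ],
  grip=[0,0,0,0,0,0,0,0,0,0],
)

```text
clock: 6.75
eef_pos: [0.6111, -0.0669, 0.1908]
tool_rot: [0.706, 0.709, 0.0, 0.003]
contact_force: [0.8, -0.1, 0.0]
grip_width: 0.0006
```

```bash
python3 - <<'E'
from h import *
snap("scene","a",(278,170,342,230),6);snap("top","b",(218,180,276,236),6)
a=cv2.imread("pics/a.png");b=cv2.imread("pics/b.png");b=cv2.copyMakeBorder(b,0,360-b.shape[0],0,0,0)
cv2.imwrite("pics/c5.png",np.hstack([a,b]));print(a.shape,b.shape)
print(state()["eef_pos"])
E
```

```text
(360, 384, 3) (360, 348, 3)
[ 0.61097437 -0.06467149  0.1906647 ]
```

View pics/c5.png

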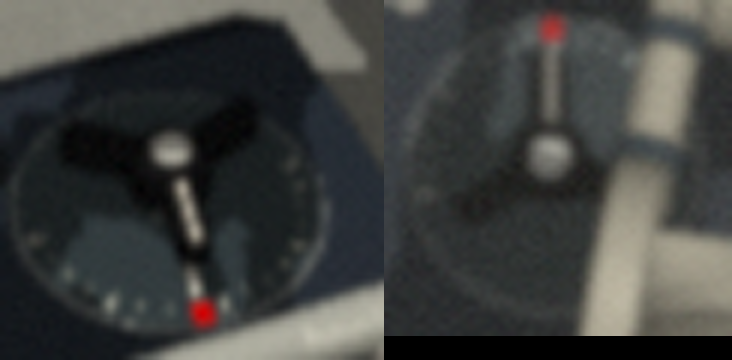

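Scene and top both show the pointer close to the mark. I'll check it with an enlarged crop, plus the red centroid and line fits.

```bash
python3 - <<'E'
from h import *
def red(n,box):
    im=sum(read_camera(n).astype(float) for _ in range(4))/4
    x0,y0,x1,y1=box;c=im[y0:y1,x0:x1];w=np.clip(c[...,0]-np.maximum(c[...,1],c[...,2])-30,0,None)
    Y,X=np.mgrid[y0:y1,x0:x1];return im,(X*w).sum()/w.sum(),(Y*w).sum()/w.sum()
im,u,v=red("scene",(295,210,330,230));m=at("scene",u,v,.115)[:2];print(u,v,m)
im2,u2,v2=red("top",(300-64,178,256,192));m2=at("top",u2,v2,.115)[:2];print(u2,v2,m2)
# bright cap centroids
def cap(im,box,z,n):
    x0,y0,x1,y1=box;c=im[y0:y1,x0:x1].min(2);w=np.clip(c-100,0,None);Y,X=np.mgrid[y0:y1,x0:x1]
    return at(n,(X*w).sum()/w.sum(),(Y*w).sum()/w.sum(),z)[:2]
c1=cap(im,(300,190,313,199),.155,"scene");c2=cap(im2,(240,200,252,212),.155,"top")
l2=cap(im2,(242,186,250,200),.151,"top");l1=cap(im,(304,199,314,212),.151,"scene");t1=cap(im,(306,211,316,219),.117,"scene")
A=lambda a,b:np.arctan2(*(b-a)[::-1])
print("caps",c1,c2,"mark",A(c1,m),A(c2,m2),"line",A(c1,l1),A(c2,l2),np.hypot(*(l1-c1)),np.hypot(*(l2-c2)),"tip",t1,A(c1,t1),np.hypot(*(t1-c1)))
x0,y0=296,195;k=14
b=cv2.resize(im[y0:y0+32,x0:x0+26].astype(np.uint8),None,fx=k,fy=k,interpolation=cv2.INTER_CUBIC)
X0,Y0=234,176;b2=cv2.resize(im2[Y0:Y0+38,X0:X0+26].astype(np.uint8),None,fx=k,fy=k,interpolation=cv2.INTER_CUBIC)
b=cv2.copyMakeBorder(b,0,b2.shape[0]-b.shape[0],0,0,0)
cv2.imwrite("pics/c6.png",np.hstack([b,b2])[:,:,::-1]*1)
E
```

```text
311.4119718309859 221.73708920187792 [0.63650221 0.07813351]
245.51153423654338 184.43244232881727 [0.63444004 0.08051453]
caps [0.5648678  0.07809538] [0.56369453 0.07950188] mark 0.0005323666130675025 0.014312933991736538 line 0.0007712285013246834 -0.044250991555080874 0.03531208391474105 0.05414456650668521 tip [0.62146482 0.07739   ] -0.01246255185239376 0.056601417049555146
```

View pics/c6.png

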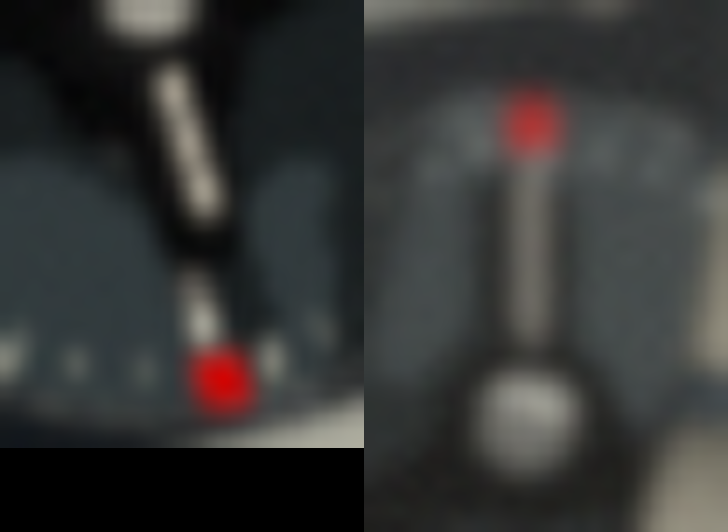

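The pointer's white line runs through (188,270) and (208,338) to about (221,382), and the mark is at (222,382). In the top view, cap (528,423), line (531,180) and mark (532,125) are collinear. The knob is aligned, so next is the plunger at (0.586,-0.078).

Request:
arm_command(
  slide=[
    [-0.5,-0.28,0],
    [-0.5,-0.28,0],
    [0,0,0],
    [0,0,0],
  ],
  angular=[
    [0,0,0],
    [0,0,0],
    [0,0,0],
    [0,0,0],
  ],
  grip=[0,0,0,0],
)

```text
clock: 7.65
eef_pos: [0.5833, -0.0779, 0.1906]
tool_rot: [0.704, 0.71, 0.0, 0.002]
contact_force: [-0.4, -0.3, 1.0]
grip_width: 0.0008
```

Request:
arm_command(
  slide=[
    [0,0,-0.4],
    [0,0,-0.3],
    [0,0,0],
    [0,0,0],
  ],
  angular=[
    [0,0,0],
    [0,0,0],
    [0,0,0],
    [0,0,0],
  ],
  grip=[0,0,0,0],
)

```text
clock: 8.05
eef_pos: [0.5834, -0.0779, 0.1711]
tool_rot: [0.704, 0.71, 0.0, 0.002]
contact_force: [-0.9, -0.5, -0.4]
grip_width: 0.0004
```

Now press down to about 0.156.

Request:
arm_command(
  slide=[
    [0.1,0,-0.2],
    [0,0,-0.2],
    [0,0,-0.15],
    [0,0,-0.1],
    [0,0,0],
  ],
  angular=[
    [0,0,0],
    [0,0,0],
    [0,0,0],
    [0,0,0],
    [0,0,0],
  ],
  grip=[0,0,0,0,0],
)

```text
clock: 8.55
eef_pos: [0.5867, -0.0779, 0.1565]
tool_rot: [0.704, 0.711, 0.001, 0.003]
contact_force: [-5.1, 0.5, 8.6]
grip_width: 0.0009
```

Request:
arm_command(
  slide=[
    [-0.02,0,-0.12],
    [0,0,-0.12],
    [0,0,-0.12],
  ],
  angular=[
    [0,0,0],
    [0,0,0],
    [0,0,0],
  ],
  grip=[0,0,0],
)

```text
clock: 8.85
eef_pos: [0.5869, -0.0779, 0.1558]
tool_rot: [0.703, 0.711, 0.002, 0.006]
contact_force: [-21.8, 2.9, 57.6]
grip_width: 0.0007
```

At the stop: z holds at 0.156 while the force climbs to 58 N. I'll hold there with a gentler push.

Request:
arm_command(
  slide=[
    [0,0,-0.05],
    [0,0,-0.05],
    [0,0,-0.05],
    [0,0,-0.05],
    [0,0,-0.05],
    [0,0,-0.05],
  ],
  angular=[
    [0,0,0],
    [0,0,0],
    [0,0,0],
    [0,0,0],
    [0,0,0],
    [0,0,0],
  ],
  grip=[0,0,0,0,0,0],
)

```text
clock: 9.45
eef_pos: [0.5868, -0.0779, 0.1561]
tool_rot: [0.703, 0.711, 0.003, 0.009]
contact_force: [-9.6, 1.3, 26.2]
grip_width: 0.0005
```

Request:
arm_command(
  slide=[
    [0,0,-0.05],
    [0,0,-0.05],
    [0,0,-0.05],
    [0,0,-0.05],
    [0,0,-0.05],
    [0,0,-0.05],
    [0,0,-0.05],
    [0,0,-0.05],
    [0,0,-0.05],
  ],
  angular=[
    [0,0,0],
    [0,0,0],
    [0,0,0],
    [0,0,0],
    [0,0,0],
    [0,0,0],
    [0,0,0],
    [0,0,0],
    [0,0,0],
  ],
  grip=[0,0,0,0,0,0,0,0,0],
)

```text
clock: 10.35
eef_pos: [0.5868, -0.0779, 0.1561]
tool_rot: [0.703, 0.712, 0.005, 0.012]
contact_force: [-9.9, 1.3, 26.6]
grip_width: 0.0006
```

Held for over 1.5 s at 26 N. Now release and lift clear.

Request:
arm_command(
  slide=[
    [0,0,0.2],
    [0,0,0.4],
    [0,0,0.6],
    [0,0,1],
    [0,0,1],
    [0,0,1],
    [-1,-1,0.4],
    [-1,-1,0],
    [-1,-1,0],
    [-1,-1,0],
    [-0.5,-0.5,0],
    [0,0,0],
  ],
  angular=[
    [0,0,0],
    [0,0,0],
    [0,0,0],
    [0,0,0],
    [0,0,0],
    [0,0,0],
    [0,0,0],
    [0,0,0],
    [0,0,0],
    [0,0,0],
    [0,0,0],
    [0,0,0],
  ],
  grip=[0,0,0,0,0,0,0,0,0,0,0,0],
)

```text
clock: 11.55
eef_pos: [0.4717, -0.193, 0.2771]
tool_rot: [0.701, 0.713, 0.006, 0.014]
contact_force: [0.5, -0.2, 0.2]
grip_width: 0.0006
```

```bash
python3 - <<'E'
from h import *
snap("scene","s7",(110,150,350,290),3);s=state();print(s["eef_pos"],s["clock"],s["contact_force"])
E
```

```text
[ 0.47245222 -0.19237707  0.27714455] 11.6 [ 0.14205582 -0.31868171 -0.30706644]
```

View pics/s7.png

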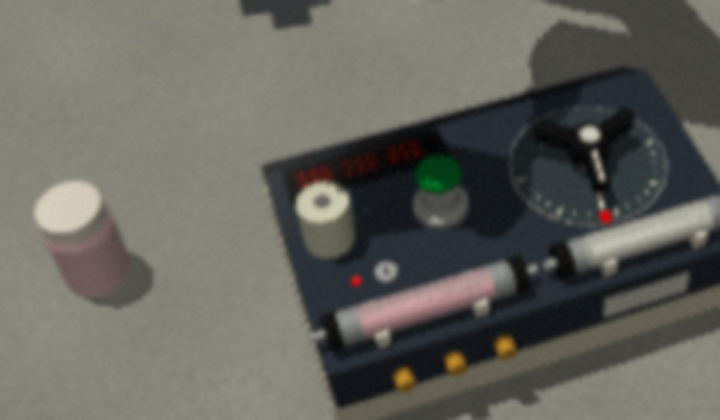

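The plunger is back up at (438,172), the pointer still meets the red mark at (605,216), and the roll (325,220) and jar (80,240) stand where they did.

```bash
python3 -c "
from workcell import *
print(close_job())"
```

```text
the job is handed in; nothing more can be done
None
```

I turned the knob anticlockwise by about 1.2 rad until the pointer met the red mark, then purged, and handed the job in at about 11.6 s of the 51 s allowed.

- **Knob:** Before purging, the pointer's line ran through the middle of the mark in both the scene and top crops. I judge it within a few hundredths of a rad. A quick automatic centroid check agreed to about 0.01 rad in the scene view. In the top view it differed by about 0.06 rad. I put that down to how the check weighted the blurred white line, and trusted the enlarged crop.
- **Purge:** I pressed the plunger to its stop, where the tool stayed at 0.156 m while the force rose to 58 N. I then held it there at about 26 N for over 1.5 s and released it. The 58 N was at the fingertips, well under the 120 N wrist limit.
- **Last picture:** The plunger was back up, the pointer was still on the mark, and the paper roll and jar were where they had been. The tube stand was out of that crop, but the arm never went near it. The arm was clear of everything at hand-in.

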